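Work the glass rinser with a tumbler and hold it at half stroke

ROBOT

A 6-joint arm with a two-finger parallel gripper is mounted at the origin on a cart in front of the work surface, level with it; the furniture and walls round the work are solid. World frame = base frame: x ahead of the robot, y to its left, z up, the work surface at z = 0. Lengths are in m, angles in degrees, forces in N, time in s.
With the tool pointing down it reaches from about 0.325 to 0.775 m from the base axis. Payload 9.3 kg.
Tool frame: the origin (TCP) lies midway between the tips of the shut fingers; the grasp point (between the pads) lies 19 mm behind it; z points along the fingers, y is the line along which they close (so a half turn about z gives the same grasp; the last joint's range is limited). The gripper opens to 85 mm and grips with 20 to 120 N. Pads are 22 mm wide; open, the fingers measure 114 mm over their backs; the gripper's body (76 mm by 85 mm) begins 54 mm behind the grasp point. The pads swing forward as they close: fully open they stand 13 mm farther back than shut.
Start: joints at [-78.243, 14.817, 1.232, 76.415, 0, 81.257], TCP at [0.193, -0.515, 0.231] pointing down, gripper open.
Joint ranges: [-174.27, 174.27], [-52.1, 104.24], [-59.71, 78.15], [-110.17, 111.67], [-87.03, 83.33], [-180, 180]. Speed limits (degrees/s): [127.2, 127.2, 159.86, 180, 180, 180].

INTERFACE

Orientations are given as [roll, pitch, yaw] about the fixed x, y, z axes, in that order (R = Rz(yaw) Ry(pitch) Rx(roll)).
In Python, from bench import manip gives the robot as it stands.
- The arm moves only by the tool send_rows, never from a script. Its argument "rows" is a list of rows, each an object with "dp": the shift along the world's x, y, z in m, a list of three; "turn": the turn about the world's z in degrees; "claw": the closure, from 0 (fully open) to 1 (shut). A call has 1 to 12 rows; each row is the pose to reach, as a shift and turn from the pose commanded when the call began; what a row does not reach only later rows make up. A row lasts 1/10 s, in which the tool goes at most 50 mm and 8.59 degrees, less where a joint would pass 70% of its speed; a pose out of reach is approached as far as the arm can. A call with a gripper value outside its range is refused whole. The fingers move at their own pace and stop on an object; "grip_force" is the grip in N (left out, the last holds). Time passes only in rows, so rows that repeat a pose let the fingers close. It gives the time, the measured TCP pose, the force, the opening and the grip force at its end, in the units of the state.
- manip.get_state(): the state, without advancing time (a new reading comes with each control period).
- manip.get_image(name): name is "side" or "top"; returns the picture (400x640x3 uint8, red, green, blue); there is no depth.
- manip.camera_model(name): a dict with "camera_matrix" (3x3 intrinsics, pixels), "k1" (the pictures are not rectified: a ray, as slopes to the right and down, at radius r is drawn at 1 + k1 r^2 times it, then the intrinsics apply), "eye" and "rotation" of the camera in the world. Camera axes: x right, y down, z forward; pixel columns grow to the right and rows downward; lengths in m; the calibration is good to about 2 mm. A picture is of the moment at which its call begins. camera_model takes no time and is no camera call.
- manip.close_job(): hands the job in; it is judged then, once.
Trained networks look in the newest picture that a camera, given by its name, has taken for a name from the list of things; names that differ only in an ending like _2 or _b are one class to them, and where a whole thing is asked for, a point or a joint stands for the part that bears it (a point fixed in the world has none). Each returns a list of dicts, best first, with "score" (0 to 1); they miss things now and then, are a little off and sometimes report something else, mostly with a low value. They report only what shows in the picture. A call takes as long as a camera call.
- manip.masks_of(camera, target): "region" (400x640 bool, what is visible of it) and "location" ([column, row] in pixels, amid what is visible of it).
The state is a dict: "clock": time; "qpos": joint angles; "joint_vel": joint speeds; "joint_efforts": joint torques, N m; "eef_pos": TCP position; "orientation": TCP orientation; "contact_force": force on the tool from outside, world axes, zero at the start; "moment": the same for the moment, N m; "width": opening from 0.0 (shut) to 1.0 (fully open); "finger_force": force on a finger pad.
Only numpy, scipy, OpenCV 4.12 (cv2) and the standard library are available. Lean on these libraries where they do the work, as an engineer would, in place of code of your own. Each camera call takes 0.05 s, during which the arm holds its last target. There are 200 camera calls.

TASK

The office's new glass rinser is fitted but its water is still turned off, so try out its sprung star valve. Pick up the tumbler that stands mouth down on the small wire drainer, set it mouth down and centred on the star and press the star fully down, firmly but without ramming it, for about a second; then, without letting go, ease the tumbler up until the star is at half of its 20 mm stroke, and finish there, still gripping the tumbler and holding the star half pressed. Leave the other things where they are.

Things in the scene. Friction and masses are not known exactly. Their poses are not given: they have to be found in the camera images.
- tumbler: Clear drinking glass without a handle, standing upside down on the wire drainer (mouth down, closed base up), 59 mm wide, 81 mm tall, 70 g. Origin: centre of its closed base, 95 mm ABOVE the cabinet top at the start; its own z axis points from base to mouth, so straight DOWN at the start and when pressed. Grip the round bulb (57 mm wide), 15 to 45 mm below the base.
- tumbler_mouth (a point): Centre of the tumbler's mouth, 81 mm along the tumbler's z axis from its base; 14 mm above the cabinet top at the start. The opening is at least 36 mm wide inside, the rim 59 mm outside.
- drainer: Round wire drainer, 88 mm across, fixed on the cabinet top; the tumbler stands on its three rails, whose tops are 14 mm above the cabinet top. Origin: centre of the underside.
- rinser: Glass rinser fixed on the cabinet top: round steel drip tray 150 mm across, rim 16 mm high, with a collar 34 mm across in the middle whose top is 30 mm above the cabinet top, and over it the star valve. Origin: centre of the underside. It does not move.
- valve_top (a point): Centre of the upper face of the star's arms, on which the tumbler's rim rests; moves with the star. 56 mm above the cabinet top when free, 46 mm at half stroke, 36 mm when fully down. The grey star has six arms reaching 38 mm from the axis (9 mm wide, 6 mm thick) and in the middle a nozzle 22 mm wide, tapered to a round tip, that stands 13 mm above the arms and goes inside the tumbler's mouth.
- valve (a joint): Downward travel of the star in metres: 0 free, 0.010 half stroke, 0.020 fully down, where it meets a stop. Spring: about 4 N to start moving it, 8 N at half, 12 N fully down; it springs back up when released.
- microwave_corner (a point): Upper front left corner of the white microwave fixed on the right of the cabinet; the microwave extends from here to the right (-y), to the back (+x) and down to the cabinet top, 265 mm below. Keep the arm clear of it.
- kettle: Steel kettle on its base, fixed at the back left, 240 mm tall with the base and about 170 mm across (225 mm with the handle); keep clear. Origin: on the underside, the axis of the round body lies 31 mm from it along its own +y, the handle along -y.
- mug_espresso: Dark espresso mug, 63 mm wide, 88 mm with handle, 51 mm tall; leave it alone. Origin: centre of the underside (handle included).
- timer: White round wind-up kitchen timer with a bar-shaped dial, 60 mm across, 42 mm tall; leave it alone. Origin: centre of the underside.
- spice_jar: Clear spice jar with a green screw cap, 46 mm across, 106 mm tall; leave it alone. Origin: centre of the underside.

How it is judged:
By the outcome, as a careful person would: the job done as asked, in the order asked, and still so for the second after the job is handed in, while the arm keeps its last pose, push and grip.
It also fails if it takes over 48 s, if anything falls off the work surface, if the arm or the gripper's body presses on something with over 40 N, if the wrist force passes 120 N, or if a joint passes its speed limit or range.

## Working session

There is one attempt and no reset: what is moved stays moved. The work goes in short steps, Python scripts to look and compute and a tool call to move; the robot and the scene stay as the last step left them, time stands still between calls to the robot, and variables do not carry over. Pictures are saved under pics/ and viewed, at most 10 in all, crops included, and the job is handed in when it is done.

Besides the shell and the picture viewer there is one more tool, called after "Request:" as name(argument=value, ...) on one line, values as JSON. send_rows: Moves the arm, as the interface text tells. Its arguments: {"type":"object","properties":{"rows":{"type":"array"},"grip_force":{"type":"number"}},"required":["rows"]}

```bash
mkdir -p pics; cat > h.py <<'E'
import numpy as np, cv2
from bench import manip
def ray(cam,px):
    m=manip.camera_model(cam);K=np.array(m["camera_matrix"]);k=m["k1"]
    d=np.linalg.solve(K,[px[0],px[1],1])[:2]
    u=d.copy()
    for _ in range(30): u=d/(1+k*(u@u))
    return np.array(m["eye"]),np.array(m["rotation"])@np.array([u[0],u[1],1])
def at_z(cam,px,z):
    e,d=ray(cam,px);return e+d*(z-e[2])/d[2]
def proj(cam,p):
    m=manip.camera_model(cam);R=np.array(m["rotation"]);c=R.T@(np.array(p)-np.array(m["eye"]))
    u=c[:2]/c[2];u=u*(1+m["k1"]*(u@u));K=np.array(m["camera_matrix"])
    return (K@[u[0],u[1],1])[:2]
def save(cam,name):
    im=manip.get_image(cam);cv2.imwrite("pics/"+name,im[:,:,::-1]);return im
E
python3 - <<'E'
from h import *
np.set_printoptions(precision=4,suppress=True)
for c in("top","side"):
    save(c,c+"0.png"); m=manip.camera_model(c);print(c,m)
    for t in("tumbler","drainer","rinser","valve","mug_espresso","timer","spice_jar","kettle"):
        for r in manip.masks_of(c,t)[:2]:
            ys,xs=np.nonzero(r["region"])
            print(t,round(r["score"],2),r["location"],len(xs),xs.min(),xs.max(),ys.min(),ys.max(),at_z(c,r["location"],.05))
s=manip.get_state();print(s)
E
```

```text
top {'camera_matrix': array([[418.8347,   0.    , 322.7756],
       [  0.    , 418.8347, 202.4003],
       [  0.    ,   0.    ,   1.    ]]), 'k1': -0.005625220091171526, 'eye': array([ 0.3903, -0.086 ,  1.2995]), 'rotation': array([-170.705 ,    0.6252,  -88.8283])}Traceback (most recent call last):
  File "<stdin>", line 8, in <module>
  File "h.py", line 10, in at_z
    e,d=ray(cam,px);return e+d*(z-e[2])/d[2]
                                        ~^^^
IndexError: invalid index to scalar variable.
```

View pics/top0.png

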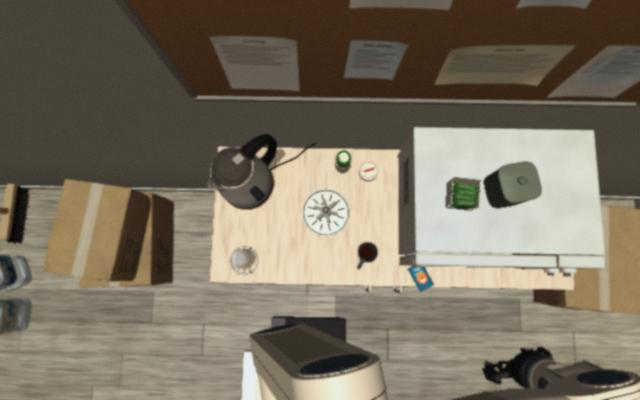

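The top view shows the tumbler on its drainer at about (243,259), the rinser star at (326,211), the mug at (367,253) and the microwave on the right. The camera's rotation is given as rpy angles, so I'll convert it.

```bash
sed -i 's/^from bench/from scipy.spatial.transform import Rotation as Ro\nfrom bench/; s/np.array(m\["rotation"\])/Ro.from_euler("xyz",m["rotation"],degrees=True).as_matrix()/' h.py
python3 - <<'E'
from h import *
np.set_printoptions(precision=4,suppress=True)
for c in("top","side"):
    save(c,c+"0.png"); m=manip.camera_model(c);print(c,m)
    for t in("tumbler","drainer","rinser","valve","mug_espresso","timer","spice_jar","kettle"):
        for r in manip.masks_of(c,t)[:2]:
            ys,xs=np.nonzero(r["region"])
            print(t,round(r["score"],2),r["location"],len(xs),xs.min(),xs.max(),ys.min(),ys.max(),at_z(c,r["location"],.05))
s=manip.get_state();print(s)
E
```

```text
top {'camera_matrix': array([[418.8347,   0.    , 322.7756],
       [  0.    , 418.8347, 202.4003],
       [  0.    ,   0.    ,   1.    ]]), 'k1': -0.005625220091171526, 'eye': array([ 0.3903, -0.086 ,  1.2995]), 'rotation': array([-170.705 ,    0.6252,  -88.8283])}
tumbler 0.91 [242.7, 256.3] 404 229 252 249 270 [0.428  0.1661 0.05  ]
drainer 0.61 [250.1, 274.2] 7 244 250 248 273 [0.3761 0.1416 0.05  ]
rinser 0.98 [325.4, 212.1] 1790 302 349 189 235 [ 0.565  -0.0767  0.05  ]
valve 0.58 [325.0, 209.8] 197 314 336 198 221 [ 0.572  -0.0753  0.05  ]
valve 0.32 [325.4, 214.1] 1778 302 349 189 235 [ 0.559  -0.0768  0.05  ]
mug_espresso 0.85 [367.4, 251.9] 397 357 377 242 268 [ 0.4484 -0.2034  0.05  ]
timer 0.54 [367.3, 170.1] 293 359 377 162 181 [ 0.6971 -0.2023  0.05  ]
spice_jar 0.6 [339.7, 157.0] 301 335 350 150 172 [ 0.737  -0.1173  0.05  ]
spice_jar 0.35 [241.1, 260.9] 355 231 252 249 268 [0.4144 0.1702 0.05  ]
side {'camera_matrix': array([[417.2889,   0.    , 323.5554],
       [  0.    , 417.2889, 198.538 ],
       [  0.    ,   0.    ,   1.    ]]), 'k1': -0.06846797439078112, 'eye'
[... 552 characters left out ...]
34.8] 270 312 339 222 241 [ 0.5757 -0.0713  0.05  ]
spice_jar 0.7 [268.9, 213.9] 686 260 279 194 234 [ 0.7253 -0.132   0.05  ]
kettle 0.7 [265.9, 294.5] 7912 226 310 227 352 [0.6815 0.1239 0.05  ]
{'clock': 1.0, 'qpos': array([-78.2419,  14.8166,   1.2348,  76.4139,  -0.0014,  81.2578]), 'joint_vel': array([-0.0085,  0.0596, -0.0267, -0.0113,  0.035 ,  0.0586]), 'joint_efforts': array([ -0.0017, -55.5386,  34.4745,   0.0013,  -0.0002,  -0.    ]), 'eef_pos': array([ 0.1926, -0.5152,  0.2313]), 'orientation': array([179.996 ,   0.002 ,  20.5003]), 'contact_force': array([-0.1899,  0.0728,  0.4627]), 'moment': array([ 0.019 , -0.0364,  0.0278]), 'finger_force': 0.0, 'width': 0.9958932361116158}
```

View pics/side0.png

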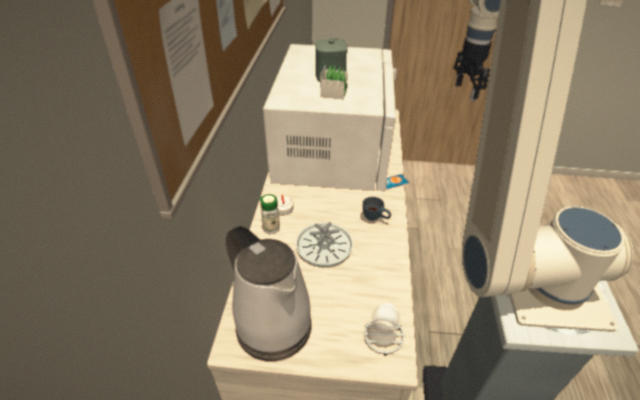

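Side view: the tumbler is on its drainer at about (385,328), the rinser at (325,245), the kettle at (270,300) and the mug at (375,209). Next I'll fit the positions to the silhouettes in both views and check them on enlarged crops.

```bash
cat > fit.py <<'E'
from h import *
from scipy.optimize import least_squares
np.set_printoptions(precision=4,suppress=True)
a=np.linspace(0,2*np.pi,73)
def circ(x,y,z,r): return np.c_[x+r*np.cos(a),y+r*np.sin(a),0*a+z]
def bbox(c,P):
    q=np.array([proj(c,p) for p in P]);return np.r_[q.min(0),q.max(0)]
def mask(c,t,near=None):
    for r in manip.masks_of(c,t):
        ys,xs=np.nonzero(r["region"])
        if near is None or np.hypot(*(np.array(r["location"])-near))<15: return np.array([xs.min()-.0,ys.min(),xs.max()+.0,ys.max()])
rinser=lambda x,y:np.r_[circ(x,y,.016,.075),circ(x,y,.0,.07)]
tumbler=lambda x,y:np.r_[circ(x,y,.095,.02),circ(x,y,.065,.0285),circ(x,y,.014,.0295)]
E
python3 - <<'E'
from fit import *
b={}
for c in("top","side"):
    im=manip.get_image(c)
    b[c,"r"]=mask(c,"rinser");b[c,"t"]=mask(c,"tumbler")
    for n,(cx,cy) in {"r":(326,211) if c=="top" else (325,243),"t":(243,259) if c=="top" else (384,327)}.items():
        cr=im[cy-32:cy+33,cx-40:cx+40,::-1];cv2.imwrite(f"/tmp/{c}{n}.png",cv2.resize(cr,(400,300),interpolation=cv2.INTER_CUBIC))
A=[[cv2.imread(f"/tmp/{c}{n}.png") for n in "rt"] for c in("top","side")]
cv2.imwrite("pics/crops.png",np.vstack([np.hstack(r) for r in A]))
for n,f,x0 in(("r",rinser,(.56,-.08)),("t",tumbler,(.42,.168))):
    for cs in(("top",),("side",),("top","side")):
        s=least_squares(lambda v:np.concatenate([bbox(c,f(*v))-b[c,n] for c in cs]),x0,loss="soft_l1",diff_step=1e-3)
        print(n,cs,s.x,s.fun)
print("mw",at_z("top",(413,265),.265),at_z("top",(413,253),.265),at_z("side",(381,187),.0))
print("star top centre",at_z("top",(326,210.5),.06))
E
```

```text
Traceback (most recent call last):
  File "fit.py", line 7, in bbox
    q=np.array([proj(c,p) for p in P]);return np.r_[q.min(0),q.max(0)]
                ~~~~^^^^^
  File "h.py", line 13, in proj
    m=manip.camera_model(cam);R=Ro.from_euler("xyz",m["rotation"],degrees=True).as_matrix();c=R.T@(np.array(p)-np.array(m["eye"]))
ValueError: time passes only in moves, steps and waits
```

View pics/crops.png

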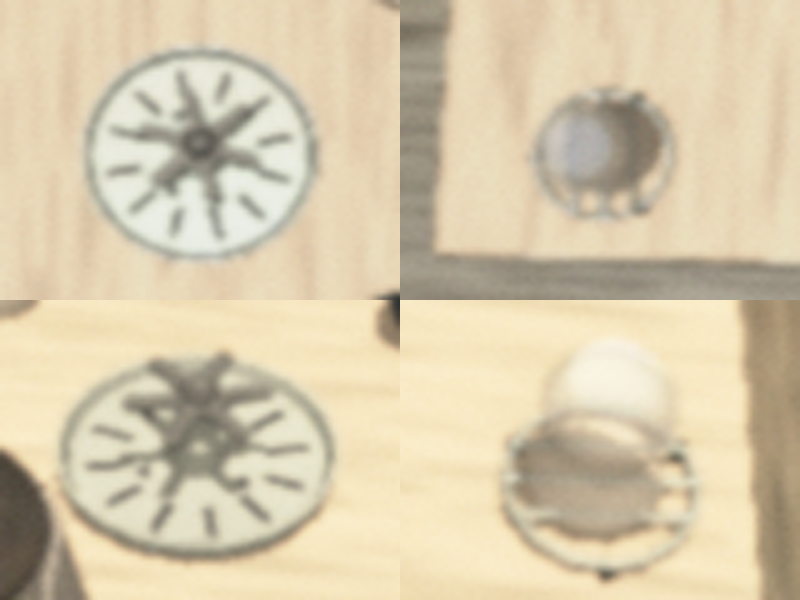

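The crops show the tray ring centred in top at about (326,211.8) with the nozzle tip at (325.8,209.4). The drainer ring is at (243.6,259.8) in top and x≈383.6 in side, and the tumbler's bulb is at x≈386 in side. I'll cache the camera model and redo the fit.

```bash
sed -i 's/^def ray/import functools\nCM=functools.cache(manip.camera_model)\ndef ray/; s/m=manip.camera_model(cam)/m=CM(cam)/' h.py
python3 - <<'E'
from fit import *
b={}
for c in("top","side"):
    manip.get_image(c)
    b[c,"r"]=mask(c,"rinser");b[c,"t"]=mask(c,"tumbler")
for n,f,x0 in(("r",rinser,(.56,-.08)),("t",tumbler,(.42,.168))):
    for cs in(("top",),("side",),("top","side")):
        s=least_squares(lambda v:np.concatenate([bbox(c,f(*v))-b[c,n] for c in cs]),x0,loss="soft_l1",diff_step=1e-3)
        print(n,cs,s.x,s.fun)
print("mw",at_z("top",(413,265),.265),at_z("top",(413,253),.265),at_z("side",(381,187),.0))
print("tray top",at_z("top",(326,211.8),.016),"nozzle",at_z("top",(325.8,209.4),.067),"tray side bbox",)
f=least_squares(lambda v:bbox("side",circ(*v,.016,.075))[[0,2]].mean()-324.2+0*v,(.56,-.08)).x if 0 else 0
for n,zz,px in(("drainer",.01,(243.6,259.8)),): print(n,at_z("top",px,zz))
def ch(c,P):return bbox(c,P)
print(ch("side",rinser(.56,-.078)),b["side","r"],ch("side",circ(.42,.168,.01,.044)))
E
```

```text
r ('top',) [ 0.5708 -0.0767] [-0.7389 -0.0143  0.7356  0.0028]
r ('side',) [ 0.5722 -0.0804] [-0.858  -0.6876  0.8705  0.4141]
r ('top', 'side') [ 0.5714 -0.0784] [-0.164  -0.1752  1.3091 -0.1635 -0.6346 -0.158   1.174   1.0578]
t ('top',) [0.4202 0.1742] [ 0.0791 -0.0201 -0.0823  0.0213]
t ('side',) [0.4194 0.1692] [-1.2222 -0.1559  1.1164  0.1022]
t ('top', 'side') [0.42   0.1709] [ 1.2041  0.0533  1.0001  0.0936 -1.5108  0.5466  0.8604  0.8461]
mw [ 0.4088 -0.2944  0.265 ] [ 0.4379 -0.2948  0.265 ] [ 0.4217 -0.3406  0.    ]
tray top [ 0.5708 -0.0783  0.016 ] nozzle [ 0.5708 -0.0778  0.067 ] tray side bbox
drainer [0.4186 0.1709 0.01  ]
[299.6999 222.274  357.557  267.574 ] [296. 222. 352. 266.] [362.6515 315.5409 403.5176 351.8907]
```

Rinser at (0.571,-0.078), tumbler at (0.4197,0.171), microwave corner near (0.41,-0.295). I'll go clear of the microwave first, then above the tumbler, and turn the tool to yaw 80.

Request:
send_rows(rows=[{"dp":[0.017,0.045,0.01],"turn":6,"claw":0},{"dp":[0.034,0.09,0.02],"turn":12,"claw":0},{"dp":[0.05,0.135,0.03],"turn":18,"claw":0},{"dp":[0.067,0.18,0.04],"turn":24,"claw":0},{"dp":[0.084,0.225,0.05],"turn":30,"claw":0},{"dp":[0.1,0.27,0.06],"turn":36,"claw":0},{"dp":[0.117,0.315,0.07],"turn":42,"claw":0},{"dp":[0.134,0.36,0.07],"turn":48,"claw":0},{"dp":[0.15,0.39,0.07],"turn":54,"claw":0},{"dp":[0.167,0.415,0.07],"turn":59.5,"claw":0},{"dp":[0.167,0.415,0.07],"turn":59.5,"claw":0}])

```text
clock: 2.7
eef_pos: [0.3606, -0.0976, 0.3015]
orientation: [179.9, -0.0, 80.4]
contact_force: [0.3, -0.4, 0.2]
width: 1.0
finger_force: 0.0
```

Request:
send_rows(rows=[{"dp":[0.01,0.045,-0.01],"turn":0,"claw":0},{"dp":[0.02,0.09,-0.02],"turn":0,"claw":0},{"dp":[0.03,0.135,-0.04],"turn":0,"claw":0},{"dp":[0.04,0.18,-0.06],"turn":0,"claw":0},{"dp":[0.05,0.225,-0.08],"turn":0,"claw":0},{"dp":[0.06,0.26,-0.1],"turn":0,"claw":0},{"dp":[0.06,0.271,-0.12],"turn":0,"claw":0},{"dp":[0.06,0.271,-0.12],"turn":0,"claw":0},{"dp":[0.06,0.271,-0.12],"turn":0,"claw":0}])

```text
clock: 3.6
eef_pos: [0.4196, 0.1702, 0.1815]
orientation: [-180.0, 0.0, 80.0]
contact_force: [0.9, -0.4, -0.5]
width: 1.001
finger_force: 0.0
```

```bash
python3 - <<'E'
from fit import *
im=save("side","s1.png");cv2.imwrite("pics/s1c.png",cv2.resize(im[180:380,240:500,::-1],(780,600)))
s=manip.get_state();print({k:s[k] for k in("clock","qpos","eef_pos","orientation","contact_force","width")})
E
```

```text
{'clock': 3.65, 'qpos': array([ 11.4142,   6.603 , -16.5735,  66.7915,  -0.0159, 111.4788]), 'eef_pos': array([0.4199, 0.17  , 0.1821]), 'orientation': array([179.9643,   0.003 ,  79.9354]), 'contact_force': array([-0.0355,  0.1694, -0.3744]), 'width': 0.9965452417532806}
```

View pics/s1c.png

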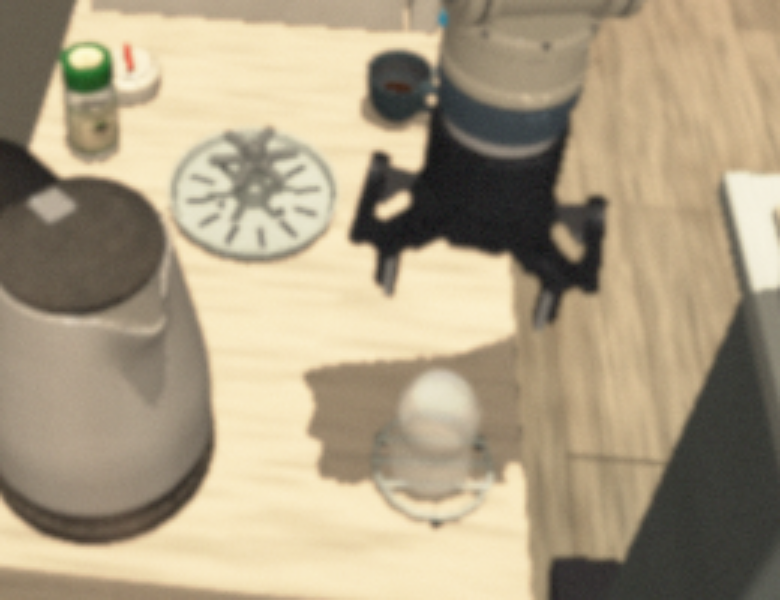

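Side crop: the open gripper is above the tumbler, with fingertips at crop (388,285) and (545,318) and the tumbler at (438,420). Nothing has moved. I'll descend straight.

Request:
send_rows(rows=[{"dp":[0,0.001,-0.025],"turn":0,"claw":0},{"dp":[0,0.001,-0.05],"turn":0,"claw":0},{"dp":[0,0.001,-0.07],"turn":0,"claw":0},{"dp":[0,0.001,-0.09],"turn":0,"claw":0},{"dp":[0,0.001,-0.105],"turn":0,"claw":0},{"dp":[0,0.001,-0.12],"turn":0,"claw":0},{"dp":[0,0.001,-0.13],"turn":0,"claw":0},{"dp":[0,0.001,-0.14],"turn":0,"claw":0},{"dp":[0,0.001,-0.14],"turn":0,"claw":0},{"dp":[0,0.001,-0.14],"turn":0,"claw":0}])

```text
clock: 4.65
eef_pos: [0.4199, 0.1717, 0.0417]
orientation: [180.0, -0.0, 80.0]
contact_force: [0.4, -0.1, -0.3]
width: 1.0
finger_force: 0.0
```

```bash
python3 - <<'E'
from fit import *
A=[]
for c,(x,y) in(("side",(384,315)),("top",(243,255))):
    im=save(c,c+"2.png");A.append(cv2.resize(im[y-50:y+50,x-50:x+50,::-1],(400,400),interpolation=cv2.INTER_CUBIC))
cv2.imwrite("pics/c2.png",np.hstack(A))
E
```

```text
(no output)
```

View pics/c2.png

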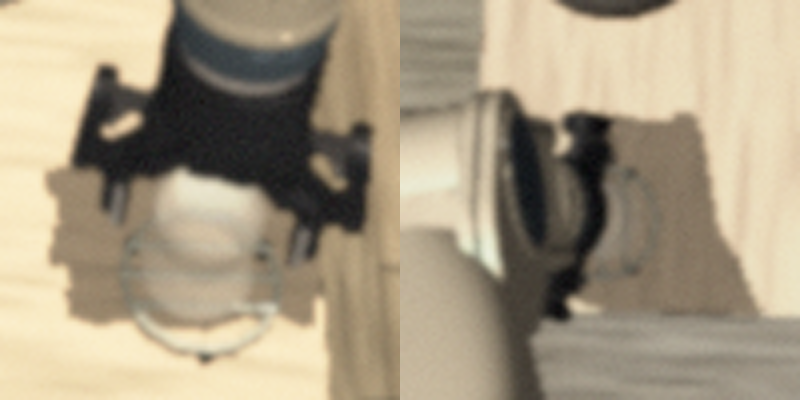

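The tumbler (crop x 158–265) sits midway between the fingers (118 and 302). Closing.

Request:
send_rows(rows=[{"dp":[0,0,0],"turn":0,"claw":0.15},{"dp":[0,0,0],"turn":0,"claw":0.25},{"dp":[0,0,0],"turn":0,"claw":0.35},{"dp":[0,0,0],"turn":0,"claw":0.5},{"dp":[0,0,0],"turn":0,"claw":1},{"dp":[0,0,0],"turn":0,"claw":1},{"dp":[0,0,0],"turn":0,"claw":1},{"dp":[0,0,0],"turn":0,"claw":1}], grip_force=60)

```text
clock: 5.55
eef_pos: [0.4199, 0.1721, 0.0417]
orientation: [180.0, -0.0, 80.0]
contact_force: [-0.4, 0.9, 5.7]
width: 0.65
finger_force: 62.1
```

Request:
send_rows(rows=[{"dp":[0,0,0.01],"turn":0,"claw":1},{"dp":[0,0,0.025],"turn":0,"claw":1},{"dp":[0,0,0.045],"turn":0,"claw":1},{"dp":[0,0,0.065],"turn":0,"claw":1},{"dp":[0,0,0.085],"turn":0,"claw":1},{"dp":[0,0,0.1],"turn":0,"claw":1},{"dp":[0,0,0.11],"turn":0,"claw":1},{"dp":[0,0,0.12],"turn":0,"claw":1},{"dp":[0,0,0.12],"turn":0,"claw":1}])

```text
clock: 6.45
eef_pos: [0.42, 0.1719, 0.1623]
orientation: [179.9, -0.0, 80.0]
contact_force: [-0.0, 0.3, -0.7]
width: 0.648
finger_force: 63.4
```

Request:
send_rows(rows=[{"dp":[0.015,-0.025,0],"turn":0,"claw":1},{"dp":[0.03,-0.05,0],"turn":0,"claw":1},{"dp":[0.045,-0.075,0],"turn":0,"claw":1},{"dp":[0.06,-0.1,0],"turn":0,"claw":1},{"dp":[0.075,-0.125,0],"turn":0,"claw":1},{"dp":[0.091,-0.15,0],"turn":0,"claw":1},{"dp":[0.106,-0.175,0],"turn":0,"claw":1},{"dp":[0.121,-0.2,0],"turn":0,"claw":1},{"dp":[0.136,-0.225,0],"turn":0,"claw":1},{"dp":[0.145,-0.24,0],"turn":0,"claw":1},{"dp":[0.151,-0.25,0],"turn":0,"claw":1},{"dp":[0.151,-0.25,0],"turn":0,"claw":1}])

```text
clock: 7.65
eef_pos: [0.5708, -0.0788, 0.1606]
orientation: [-179.9, -0.0, 79.9]
contact_force: [0.4, -0.1, -0.9]
width: 0.652
finger_force: 63.4
```

```bash
python3 - <<'E'
from fit import *
A=[]
for c in("side","top"):
    im=save(c,c+"3.png")
    for r in manip.masks_of(c,"tumbler")[:2]:
        ys,xs=np.nonzero(r["region"]);print(c,r["score"],r["location"],xs.min(),ys.min(),xs.max(),ys.max())
    x,y=(325,230) if c=="side" else (326,211)
    A.append(cv2.resize(im[y-50:y+50,x-50:x+50,::-1],(400,400),interpolation=cv2.INTER_CUBIC))
cv2.imwrite("pics/c3.png",np.hstack(A))
s=manip.get_state();p=s["eef_pos"];print(p,s["clock"])
for dz in (.053,-.028): 
  for c in("side","top"): print(dz,c,bbox(c,circ(p[0],p[1],p[2]+dz,.0295)))
print("exp ax",[proj("side",(.571,-.078,z)) for z in(.016,.056,.069)])
E
```

```text
top 0.35 [242.4, 251.8] 229 246 251 273
[ 0.5701 -0.0772  0.1614] 7.85
0.053 side [313.0651 175.0224 338.9557 191.3509]
0.053 top [314.1026 190.4787 336.5657 212.6398]
-0.028 side [313.1902 201.0264 337.7069 217.6461]
-0.028 top [315.0037 195.9086 335.945  216.6062]
exp ax [array([324.4177, 242.1979]), array([324.6422, 231.408 ]), array([324.7176, 227.7822])]
```

View pics/c3.png

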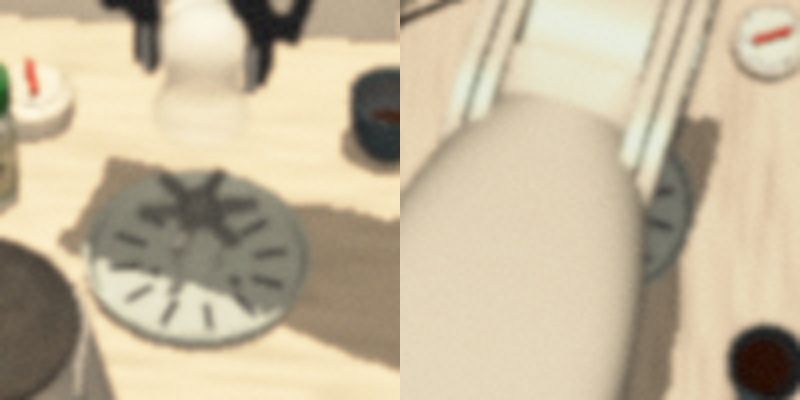

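The side crop shows the held tumbler upright above the star, with its rim at crop (201,135) and the star at (200,205), so the x alignment is good. The rim's lower edge needs a closer look, so I'll overlay the predicted outline.

```bash
python3 - <<'E'
from fit import *
im=cv2.imread("pics/side3.png");p=np.array([.5708,-.0780,.1610])
x0,y0,S=290,170,9
cr=im[y0:y0+66,x0:x0+66]
lab=cv2.cvtColor(cr,cv2.COLOR_BGR2LAB);lab[:,:,0]=cv2.createCLAHE(3,(4,4)).apply(lab[:,:,0]);e=cv2.cvtColor(lab,cv2.COLOR_LAB2BGR)
e=cv2.resize(e,None,fx=S,fy=S,interpolation=cv2.INTER_CUBIC)
o=e.copy()
for P,col in((circ(p[0],p[1],p[2]-.0277,.0295),(0,0,255)),(circ(.571,-.078,.056,.038),(255,0,0)),(circ(.571,-.078,.016,.075),(0,160,0))):
    q=np.array([proj("side",v) for v in P]);q=((q-[x0,y0]+.5)*S).astype(int);cv2.polylines(o,[q],True,col,1)
cv2.imwrite("pics/o3.png",o)
E
```

```text
(no output)
```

View pics/o3.png

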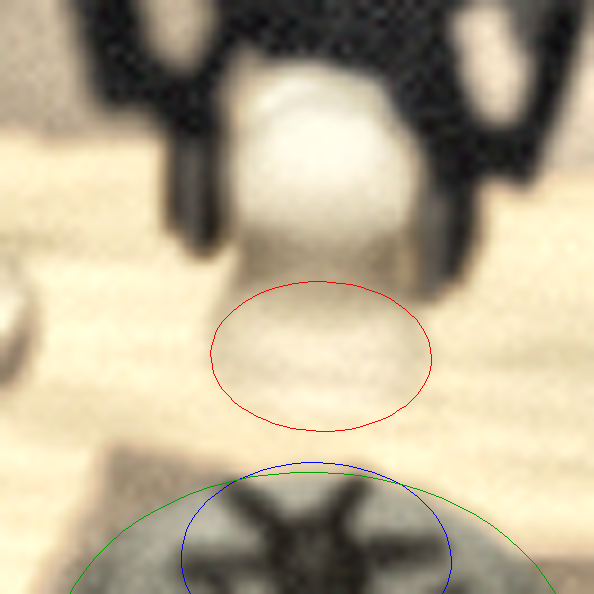

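The predicted rim ellipse matches the visible glass sides (x≈212–430), and the star and tray fit their outlines. Descending to just above contact.

Request:
send_rows(rows=[{"dp":[0,0,-0.01],"turn":0,"claw":1},{"dp":[0,0,-0.025],"turn":0,"claw":1},{"dp":[0,0,-0.04],"turn":0,"claw":1},{"dp":[0,0,-0.052],"turn":0,"claw":1},{"dp":[0,0,-0.06],"turn":0,"claw":1},{"dp":[0,0,-0.066],"turn":0,"claw":1},{"dp":[0,0,-0.07],"turn":0,"claw":1},{"dp":[0,0,-0.072],"turn":0,"claw":1},{"dp":[0,0,-0.072],"turn":0,"claw":1},{"dp":[0,0,-0.072],"turn":0,"claw":1}])

```text
clock: 8.85
eef_pos: [0.5708, -0.0782, 0.0896]
orientation: [180.0, 0.0, 80.0]
contact_force: [-0.2, -0.4, -0.1]
width: 0.65
finger_force: 63.4
```

Request:
send_rows(rows=[{"dp":[0,0,-0.002],"turn":0,"claw":1},{"dp":[0,0,-0.004],"turn":0,"claw":1},{"dp":[0,0,-0.006],"turn":0,"claw":1},{"dp":[0,0,-0.008],"turn":0,"claw":1},{"dp":[0,0,-0.01],"turn":0,"claw":1},{"dp":[0,0,-0.01],"turn":0,"claw":1},{"dp":[0,0,-0.01],"turn":0,"claw":1}])

```text
clock: 9.55
eef_pos: [0.5707, -0.0782, 0.0795]
orientation: [180.0, 0.0, 80.0]
contact_force: [-0.6, -0.9, 4.8]
width: 0.648
finger_force: 63.8
```

Contact is as predicted (about 4 mm of travel at 4.8 N). Continuing slowly.

Request:
send_rows(rows=[{"dp":[0,0,-0.002],"turn":0,"claw":1},{"dp":[0,0,-0.004],"turn":0,"claw":1},{"dp":[0,0,-0.006],"turn":0,"claw":1},{"dp":[0,0,-0.008],"turn":0,"claw":1},{"dp":[0,0,-0.01],"turn":0,"claw":1},{"dp":[0,0,-0.012],"turn":0,"claw":1},{"dp":[0,0,-0.013],"turn":0,"claw":1},{"dp":[0,0,-0.014],"turn":0,"claw":1},{"dp":[0,0,-0.014],"turn":0,"claw":1}])

```text
clock: 10.45
eef_pos: [0.5708, -0.0784, 0.0659]
orientation: [179.9, 0.0, 80.0]
contact_force: [-1.9, -0.7, 9.6]
width: 0.644
finger_force: 64.1
```

Request:
send_rows(rows=[{"dp":[0,0,-0.001],"turn":0,"claw":1},{"dp":[0,0,-0.001],"turn":0,"claw":1}])

```text
clock: 10.65
eef_pos: [0.5708, -0.0784, 0.065]
orientation: [179.9, 0.0, 80.0]
contact_force: [-2.4, -0.8, 10.5]
width: 0.645
finger_force: 64.1
```

Request:
send_rows(rows=[{"dp":[0,0,-0.001],"turn":0,"claw":1},{"dp":[0,0,-0.002],"turn":0,"claw":1},{"dp":[0,0,-0.002],"turn":0,"claw":1}])

```text
clock: 10.95
eef_pos: [0.5709, -0.0785, 0.0637]
orientation: [179.9, 0.0, 80.0]
contact_force: [-2.6, -0.6, 15.9]
width: 0.656
finger_force: 64.4
```

Request:
send_rows(rows=[{"dp":[0,0,-0.0005],"turn":0,"claw":1},{"dp":[0,0,-0.001],"turn":0,"claw":1}])

```text
clock: 11.15
eef_pos: [0.571, -0.0787, 0.0635]
orientation: [179.9, 0.1, 80.0]
contact_force: [-7.7, -1.1, 26.5]
width: 0.65
finger_force: 65.1
```

Stop reached: 26 N at TCP z≈0.0637. Holding there for about a second.

Request:
send_rows(rows=[{"dp":[0,0,0],"turn":0,"claw":1},{"dp":[0,0,0],"turn":0,"claw":1},{"dp":[0,0,0],"turn":0,"claw":1},{"dp":[0,0,0],"turn":0,"claw":1},{"dp":[0,0,0],"turn":0,"claw":1},{"dp":[0,0,0],"turn":0,"claw":1},{"dp":[0,0,0],"turn":0,"claw":1},{"dp":[0,0,0],"turn":0,"claw":1},{"dp":[0,0,0],"turn":0,"claw":1},{"dp":[0,0,0],"turn":0,"claw":1},{"dp":[0,0,0],"turn":0,"claw":1}])

```text
clock: 12.25
eef_pos: [0.571, -0.0786, 0.0635]
orientation: [179.9, 0.1, 80.0]
contact_force: [-6.2, -1.0, 23.7]
width: 0.646
finger_force: 64.8
```

Request:
send_rows(rows=[{"dp":[0,0,0.001],"turn":0,"claw":1},{"dp":[0,0,0.002],"turn":0,"claw":1},{"dp":[0,0,0.003],"turn":0,"claw":1},{"dp":[0,0,0.0045],"turn":0,"claw":1},{"dp":[0,0,0.006],"turn":0,"claw":1},{"dp":[0,0,0.0075],"turn":0,"claw":1},{"dp":[0,0,0.009],"turn":0,"claw":1},{"dp":[0,0,0.0105],"turn":0,"claw":1},{"dp":[0,0,0.0115],"turn":0,"claw":1},{"dp":[0,0,0.012],"turn":0,"claw":1},{"dp":[0,0,0.012],"turn":0,"claw":1},{"dp":[0,0,0.012],"turn":0,"claw":1}])

```text
clock: 13.45
eef_pos: [0.5708, -0.0783, 0.0738]
orientation: [180.0, 0.0, 80.0]
contact_force: [-1.1, -0.4, 7.1]
width: 0.649
finger_force: 63.9
```

```bash
python3 - <<'E'
from fit import *
F=[];Z=[]
for i in range(8):
    im=manip.get_image("side");s=manip.get_state();F.append(s["contact_force"]);Z.append(s["eef_pos"])
print(np.mean(F,0),np.mean(Z,0),s["clock"])
cv2.imwrite("pics/f.png",cv2.resize(im[180:280,270:380,::-1],(660,600),interpolation=cv2.INTER_CUBIC))
E
```

```text
[-1.1951 -1.205   7.0386] [ 0.5708 -0.0783  0.0737] 13.85
```

View pics/f.png

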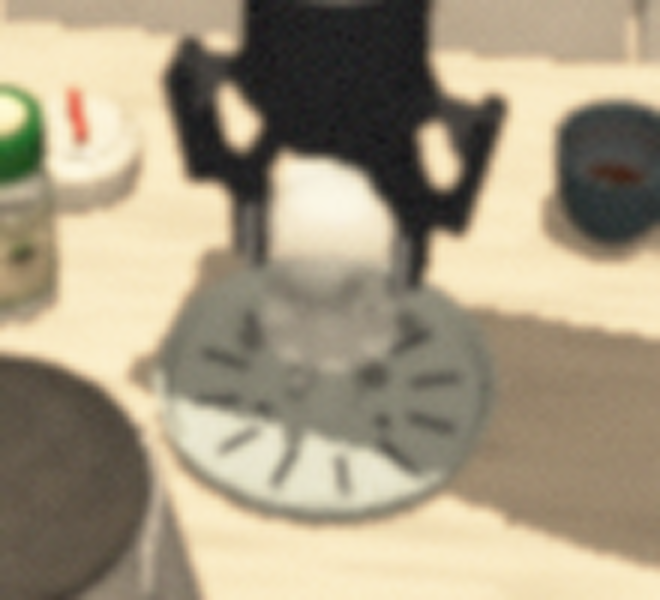

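The tumbler is centred on the star at crop (330,340) in this image. Force (about 7.7 N with the glass weight) and height (10 mm above the stop) both agree with half stroke.

```bash
python3 -c "
from bench import manip
print(manip.close_job())"
```

```text
the job is handed in; nothing more can be done
None
```

The job is handed in with the tumbler still gripped on the star: I pressed it fully down at about 25 N for just over a second, then eased it up to about half stroke (about 10 mm above the stop by the arm's position, about 7.7 N), in under 14 s and without touching the other things.

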